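# Hang up the rinsed slide carrier, then poise the next one over the rinse dish

### The arm

A 6-joint arm with a two-finger parallel gripper is mounted at the origin on a cart in front of the work surface, level with it; the furniture and walls round the work are solid. World frame = base frame: x ahead of the robot, y to its left, z up, the work surface at z = 0. Lengths are in m, angles in rad, forces in N, time in s.
With the tool pointing down it reaches from about 0.35 to 0.775 m from the base axis. Payload 5.5 kg.
Tool frame: the origin (TCP) lies midway between the tips of the shut fingers; the grasp point (between the pads) lies 19 mm behind it; z points along the fingers, y is the line along which they close (so a half turn about z gives the same grasp; the last joint's range is limited). The gripper opens to 85 mm and grips with 20 to 120 N. Pads are 22 mm wide; open, the fingers measure 114 mm over their backs; the gripper's body (76 mm by 85 mm) begins 54 mm behind the grasp point. The pads swing forward as they close: fully open they stand 13 mm farther back than shut.
Start: joints at [0.974, 0.313, 0.046, 1.304, 0, 1.431], TCP at [0.254, 0.516, 0.231] pointing down, gripper open.
Joint ranges: [-2.76, 2.76], [-0.86, 1.69], [-1.03, 1.26], [-2.2, 2.34], [-1.47, 1.5], [-3.14, 3.14]. Speed limits (rad/s): [2.57, 2.57, 3.14, 3.14, 3.14, 3.14].

### API

Orientations are given as a unit quaternion [w, x, y, z].
In Python, from workcell import env gives the robot as it stands. The module is installed in compiled form; this text tells all that it offers.
- The arm moves only by the tool carry_out, never from a script. Its argument "series" is a list of rows, each an object with "delta_rot": the turn, a rotation vector about the world's x, y, z normalised to -1 to 1, where 1 is 0.1 rad, a list of three; "travel": the shift along the world's x, y, z normalised to -1 to 1, where 1 is 0.025 m, a list of three; "fingers": the closure, from -1 (fully open) to 1 (shut). In form: [{"delta_rot": [ax, ay, az], "travel": [tx, ty, tz], "fingers": fingers}, ...]. A call has 1 to 5 rows; each row shifts and turns the commanded pose from where the row before left it; what a row does not reach is not made up. A row lasts 1/8 s, in which the tool goes at most 62.5 mm and 10.7 degrees, less where a joint would pass 70% of its speed; a pose out of reach is approached as far as the arm can. A call with a number of a shift or a turn outside -1 to 1 is refused whole. A call with a gripper value outside its range is refused whole. The fingers move at their own pace and stop on an object; "squeeze" is the grip in N (left out, the last holds). Time passes only in rows, so rows that do not move let the fingers close. It gives the time, the measured TCP pose, the force, the opening and the grip force at its end, in the units of the state.
- env.get_state(): the state, without advancing time (a new reading comes with each control period).
- env.read_camera(name): name is "side" or "top"; returns a dict with "color" (384x512x3 uint8, red, green, blue), "fx", "fy", "cx", "cy" (pixels), "D" ([k1, k2, p1, p2, k3] as OpenCV has them; the pictures are not rectified), "world_from_camera" (4x4, takes a point from camera to world coordinates). Camera axes: x right, y up, looking along -z (the intrinsics and any distortion apply to the point x, -y, -z); pixel columns grow to the right and rows downward; lengths in m; the calibration is good to about 2 mm. A picture is of the moment at which its call begins. There is no depth.
- env.hand_in(): hands the job in; it is judged then, once.
The state is a dict: "clock": time; "joint_pos": joint angles; "qvel": joint speeds; "tau": joint torques, N m; "tcp_pos": TCP position; "orientation": TCP orientation; "wrist_force": force on the tool from outside, world axes, zero at the start; "ft_torque": the same for the moment, N m; "finger_gap": finger opening in m; "grip_force": force on a finger pad.
Only numpy, scipy, OpenCV 4.12 (cv2) and the standard library are available. Lean on these libraries where they do the work, as an engineer would, in place of code of your own. Each camera call takes 0.05 s, during which the arm holds its last target. There are 200 camera calls.

### The job

Lift the slide carrier out of the large rinse dish and hang it by its eye on the hook of the drying stand, and let go of it there. Then lift the other carrier out of the small stain dish, bring it over the bottles and the tub of wipes and stop with it held about two centimetres above the rim of the now empty rinse dish, centred, level and square with it, ready to be dipped when the timer goes: do not touch the rinse dish with it, and finish while still holding it there. Keep both carriers upright, and leave the dishes, bottles, tub and timer standing where they are.

Things in the scene. Friction and masses are not known exactly. Their poses are not given: they have to be found in the camera images.
- carrier_a: Rinsed slide carrier, stands in the rinse dish at the start: open steel frame 46 (x) x 83 (y) x 29 mm high with five fixed glass slides on edge; above its middle a hanger of two wires, an upright round eye and a black grip block, 130 mm high in all, 150 g. Origin: centre of its underside, z up, y along its length; a half turn about z gives the same shape.
- carrier_a_eye (a point): Centre of carrier_a's eye, 75 mm above its origin, same axes. The round hole is 30 mm across, its axis along x; the steel ring round it is 6 mm thick, so it ends 96 mm above the origin.
- carrier_a_grip (a point): Centre of carrier_a's grip block, 112 mm above its origin, same axes. The block is 14 mm in x, 28 mm in y, and reaches from 94 to 130 mm above the origin. Pinch it from above across y (then the fingers stay either side of the hook) or across x; keep the fingertips above the ring.
- carrier_b: The second carrier, the same in every way as carrier_a, with its eye and grip block at the same heights; it stands in the stain dish at the start.
- rinse_dish: The larger white open plastic dish, 100 (x) x 140 (y) x 60 mm high, walls and floor 4 mm, with a carrying lug at each end that sticks out 12 mm along y. Loose, 0.5 kg. Origin: centre of its underside, z up, y along its length; rim 60 mm and inner floor 4 mm above the origin.
- stain_dish: The smaller white open plastic dish, without lugs, 74 (x) x 106 (y) x 60 mm high, walls and floor 4 mm. Loose, 0.5 kg. Origin: centre of its underside, z up, y along its length; rim 60 mm and inner floor 4 mm above the origin. The carrier in it has about 10 mm of play either way.
- drying_stand: Fixed stand on a card mat: base 120 x 100 mm with a drip tray (top 26 mm up) in front of a 12 mm upright rod, 210 mm tall, that carries a boss with a level steel hook rod 8 mm thick, axis 185 mm up. Origin: underside of the base below the upright rod, z up; the hook points along -x of this frame (roughly to the robot).
- hook (a point): Point on the hook's axis 50 mm in front of the upright rod, mid hook, where the eye hangs well; same axes as the stand. The straight part runs from the boss, 36 mm behind this point (+x), to 36 mm in front of it (-x). A carrier hung here has its eye centre 11 mm below this point and hangs clear of the tray.
- hook_tip (a point): Centre of the hook's round upturned tip (8 mm thick), 42 mm in front of point hook and 9 mm higher, so its top is 13 mm above the hook's axis.
- bottle_a: Dropper bottle with a black cap, 38 mm across, 96 mm high, loose, standing between the dishes. Origin: centre of its underside.
- bottle_b: Dropper bottle with a reddish-brown cap, 38 mm across, 96 mm high, loose, standing between the dishes. Origin: centre of its underside.
- wipes_tub: Round tub of wipes, 68 mm across, 106 mm high, loose, standing between the dishes. Origin: centre of its underside.
- timer: Flat white bench timer, 66 x 66 x 16 mm, loose, lying near the back on the left. Origin: centre of its underside.

How it is judged:
On the way, in this order (a step that is already met when the one before it is completed fails the run):
1. the rinsed carrier hangs by its eye on the hook, let go and at rest (x of carrier_a_eye in the frame of drying_stand between -0.086 and -0.018 m and y of carrier_a_eye in the frame of drying_stand between -0.012 and 0.012 m and z of carrier_a_eye in the frame of drying_stand between 0.166 and 0.183 m and contact force between carrier_a and drying_stand above 0.3 N and contact force between the fingers and carrier_a below 0.1 N and linear speed of carrier_a below 0.05 m/s), for 0.3 s.
2. the other carrier is held clear above the stain dish (z of carrier_b in the frame of stain_dish above 0.064 m and contact force between the fingers and carrier_b above 1 N), for 0.1 s.
At the end, for the whole second after the job is handed in: carrier_a hangs let go on the hook (eye centre 2-19 mm below the hook axis, within 12 mm sideways, between boss and tip), at rest; carrier_b is held still, underside 4-40 mm above the rinse dish rim, within 12 mm of centre, 0.12 rad of square and level, not touching it (all of step 1 and horizontal distance between carrier_b and rinse_dish below 0.012 m and z of carrier_b in the frame of rinse_dish between 0.064 and 0.1 m and angle between the y axis of carrier_b and the y axis of rinse_dish, either way round below 0.12 rad and angle between carrier_b's own z axis and vertical below 0.12 rad and contact force between the fingers and carrier_b above 1 N and contact force between carrier_b and rinse_dish below 0.05 N and linear speed of carrier_b below 0.02 m/s and angular speed of carrier_b below 0.2 rad/s); the arm keeps its last pose, push and grip.
It fails at once if carrier_b touches the rinse dish (contact force between carrier_b and rinse_dish above 0.3 N).
It fails at once if a carrier is tipped more than 0.6 rad (angle between any of carrier_a, carrier_b's own z axis and vertical above 0.6 rad).
It fails at once if a dish is shoved more than 25 mm or tipped (distance of any of rinse_dish, stain_dish from where it was at the start of the episode above 0.025 m or angle between any of rinse_dish, stain_dish's own z axis and vertical above 0.3 rad).
It fails at once if a bottle, the tub or the timer is moved more than 20 mm or tipped (distance of any of bottle_a, bottle_b, wipes_tub, timer from where it was at the start of the episode above 0.02 m or angle between any of bottle_a, bottle_b, wipes_tub, timer's own z axis and vertical above 0.3 rad).
It also fails if it takes over 64 s, if anything falls off the work surface, if the arm or the gripper's body presses on something with over 40 N, if the wrist force passes 120 N, or if a joint passes its speed limit or range.

## Working session

There is one attempt and no reset: what is moved stays moved. The work goes in short steps, Python scripts to look and compute and a tool call to move; the robot and the scene stay as the last step left them, time stands still between calls to the robot, and variables do not carry over. Pictures are saved under pics/ and viewed, at most 10 in all, crops included, and the job is handed in when it is done.

Besides the shell and the picture viewer there is one more tool, called by a JSON object that holds its "api" and its "payload", one argument or row to a line. carry_out: Moves the arm, as the interface text tells. Its arguments: {"type":"object","properties":{"series":{"type":"array","items":{"type":"object","properties":{"delta_rot":{"type":"array","items":{"type":"number"}},"travel":{"type":"array","items":{"type":"number"}},"fingers":{"type":"number"}}}},"squeeze":{"type":"number"}},"required":["series"]}

```bash
mkdir -p pics
cat > h.py <<'E'
import numpy as np, cv2, json
from workcell import env
def snap(n,tag):
    c=env.read_camera(n); cv2.imwrite(f"pics/{tag}.png",c["color"][:,:,::-1]); 
    d={k:np.array(c[k]).tolist() for k in("fx","fy","cx","cy","D","world_from_camera")}
    json.dump(d,open(f"pics/{tag}.json","w")); return c
def ray(tag,u,v):
    d=json.load(open(f"pics/{tag}.json")); K=np.array([[d["fx"],0,d["cx"]],[0,d["fy"],d["cy"]],[0,0,1]])
    p=cv2.undistortPoints(np.array([[[u,v]]],float),K,np.array(d["D"]))[0,0]
    T=np.array(d["world_from_camera"]); r=T[:3,:3]@np.array([p[0],-p[1],-1]); return T[:3,3],r
def atz(tag,u,v,z):
    o,r=ray(tag,u,v); return o+r*(z-o[2])/r[2]
def tri(*obs):
    A=np.zeros((3,3));b=np.zeros(3)
    for t,u,v in obs:
        o,r=ray(t,u,v); r=r/np.linalg.norm(r); P=np.eye(3)-np.outer(r,r); A+=P;b+=P@o
    return np.linalg.solve(A,b)
def proj(tag,X):
    d=json.load(open(f"pics/{tag}.json")); K=np.array([[d["fx"],0,d["cx"]],[0,d["fy"],d["cy"]],[0,0,1]])
    T=np.array(d["world_from_camera"]); p=(np.atleast_2d(X)-T[:3,3])@T[:3,:3]; p=p*[1,-1,-1]
    return cv2.projectPoints(p,np.zeros(3),np.zeros(3),K,np.array(d["D"]))[0][:,0]
E
python3 - <<'E'
from h import *
for n in("side","top"):
    c=snap(n,n+"0"); print(n,c["fx"],c["cx"],c["cy"],np.round(c["D"],3),np.round(c["world_from_camera"],3).tolist())
    cv2.imwrite(f"pics/{n}0v.png",cv2.resize(c["color"][:,:,::-1],(800,600),interpolation=cv2.INTER_CUBIC))
print(env.get_state())
E
```

```text
side 432.75553966997643 256.0718203191908 194.2979075771006 [-0.147  0.     0.     0.     0.   ] [[0.828, 0.237, -0.508, -0.158], [-0.561, 0.335, -0.757, -1.103], [-0.009, 0.912, 0.41, 0.676], [0.0, 0.0, 0.0, 1.0]]
top 358.79489693416883 259.904000146806 195.25338264017475 [-0.079  0.     0.     0.     0.   ] [[-0.006, 0.984, -0.18, 0.327], [-1.0, -0.002, 0.023, -0.05], [0.022, 0.18, 0.983, 1.209], [0.0, 0.0, 0.0, 1.0]]
{'clock': 0.1, 'joint_pos': array([9.74407579e-01, 3.13935445e-01, 4.51074232e-02, 1.30364047e+00,
       2.16093105e-05, 1.43115024e+00]), 'qvel': array([-0.00021398, -0.00329329,  0.00213043, -0.0003045 , -0.00104116,
       -0.00179487]), 'tau': array([ 2.71379613e-03, -4.81724918e+01,  2.99243885e+01,  1.27058389e-02,
       -9.04857075e-05,  5.88062207e-06]), 'tcp_pos': array([0.25335359, 0.51565777, 0.23049836]), 'orientation': array([-3.10875946e-04,  2.26391372e-01,  9.74036061e-01, -7.76214441e-04]), 'wrist_force': array([ 0.07166892, -0.48178219, -0.70843924]), 'ft_torque': array([ 0.00915671, -0.02610786,  0.02078205]), 'grip_force': 0.0, 'finger_gap': 0.08559845207419566}
```

View pics/side0v.png

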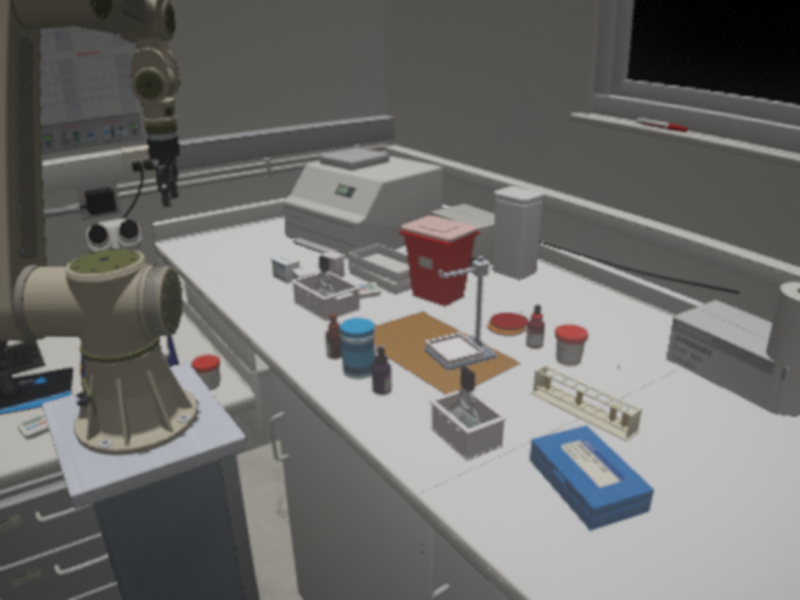

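View pics/top0v.png

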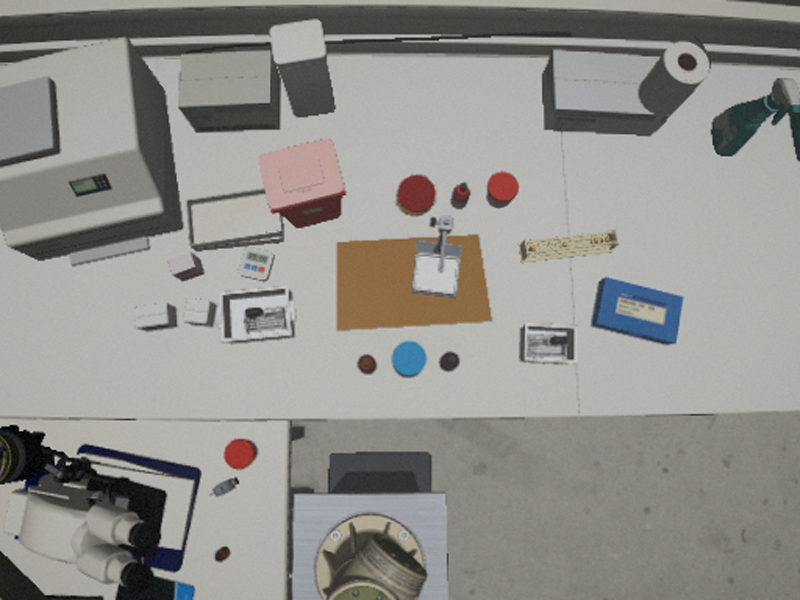

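```bash
cat > mos.py <<'E'
import cv2,numpy as np
def mos(jobs,out,s=5):
    T=[]
    for f,u,v in jobs:
        im=cv2.imread(f"pics/{f}.png")[v:v+60,u:u+80]; im=cv2.resize(im,None,fx=s,fy=s,interpolation=cv2.INTER_CUBIC)
        for k in range(0,80,10): cv2.line(im,(k*s+2,0),(k*s+2,6),(0,255,255)); cv2.putText(im,str(u+k),(k*s,16),0,.33,(0,255,255))
        for k in range(10,60,10): cv2.line(im,(0,k*s+2),(6,k*s+2),(0,255,255)); cv2.putText(im,str(v+k),(8,k*s+5),0,.33,(0,255,255))
        T.append(im)
    cv2.imwrite(f"pics/{out}.png",np.vstack([np.hstack(T[:2]),np.hstack(T[2:])]))
E
python3 -c "
from mos import mos
mos([('side0',169,152),('side0',259,232),('side0',265,150),('side0',195,195)],'ms')
mos([('top0',128,171),('top0',311,190),('top0',245,135),('top0',220,205)],'mt')"
```

```text
(no output)
```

View pics/ms.png

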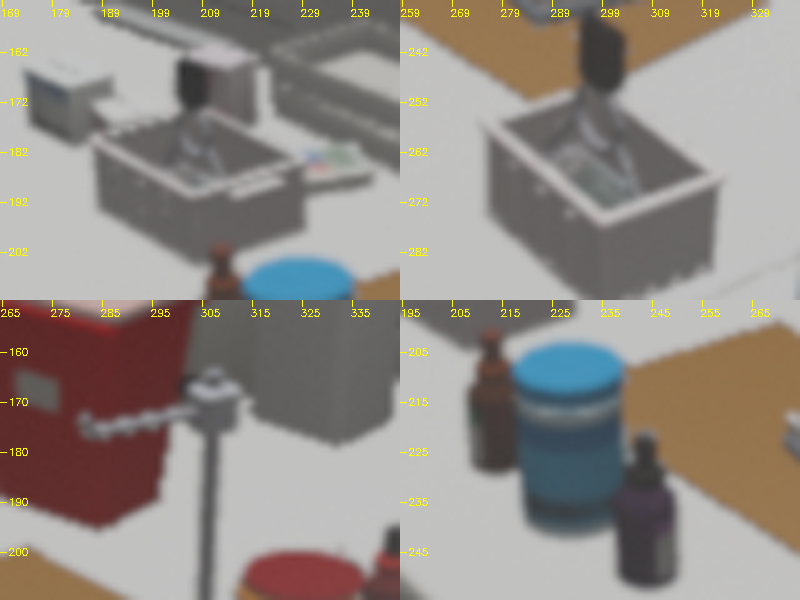

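View pics/mt.png

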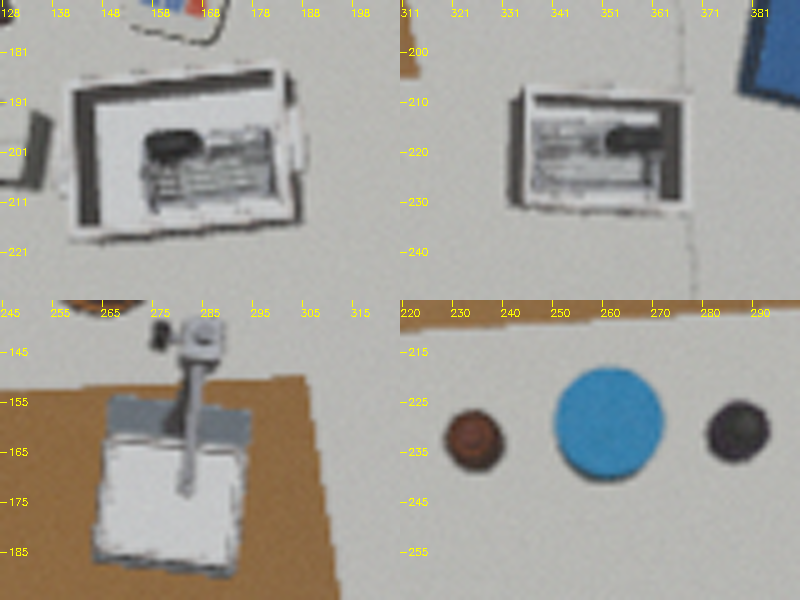

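Side view: rinse-dish carrier's grip block is at (207.4,168.6), stain carrier's at (299.2,243), hook tip (281.4,174.6), hook at boss (301.6,172). Top view: grips at (162.4,199.4) and (357.6,217.6), hook tip (281.8,172.6), hook at boss (283.6,147), tub/bottles around v≈231.

Run:
```python
from h import *
np.set_printoptions(precision=4,suppress=True)
P=lambda x,y,u0,v0:(u0+(x-2)/5,v0+(y-2)/5)
t=lambda n,a,b:print(n,tri(("top0",*a),("side0",*b)))
t("gripA",P(174,144,128,171),P(194,85,169,152))
t("gripB",P(235,140,311,190),P(203,57,259,232))
t("tip",P(186,186,245,135),P(86,124,265,150))
t("hookboss",P(195,70,245,135),P(182,113,265,150))
for n,(u0,v0),c,(us,vs),cs in [("rinse",(128,171),[(68,82),(283,65),(297,222),(75,240)],(169,152),[(95,136),(190,110),(305,157),(192,195)]),
                ("stain",(311,190),[(127,84),(292,93),(288,213),(124,208)],(259,232),[(85,125),(170,90),(320,181),(205,225)])]:
    X=np.array([atz("top0",*P(x,y,u0,v0),.06) for x,y in c]); print(n,X[:,:2].tolist(),"centre",X.mean(0))
    for a,b in((0,1),(1,2),(3,2),(0,3)): d=X[b]-X[a]; print(np.linalg.norm(d), np.degrees(np.arctan2(d[1],d[0])))
    X=np.array([atz("side0",*P(x,y,us,vs),.06) for x,y in cs]); print(" side",X[:,:2].tolist(),"centre",X.mean(0))
    for a,b in((0,1),(1,2),(3,2),(0,3)): d=X[b]-X[a]; print(np.linalg.norm(d), np.degrees(np.arctan2(d[1],d[0])))
for n,(x,y),z in[("brown",(75,140),.096),("tub",(209,122),.106),("black",(338,132),.096)]: print(n,atz("top0",*P(x,y,220,205),z))
print("gripA ends",[atz("top0",*P(x,y,128,171),.134) for x,y in((147,143),(203,141))])
print("gripB ends",[atz("top0",*P(x,y,311,190),.134) for x,y in((205,140),(265,139))])
print("carrA basket",[atz("top0",*P(x,y,128,171),.033) for x,y in((152,140),(272,127),(277,203),(154,214))])
print("carrB basket",[atz("top0",*P(x,y,311,190),.033) for x,y in((133,122),(258,127),(258,198),(131,192))])
```

```text
gripA [0.517  0.2247 0.1153]
gripB [ 0.4567 -0.3793  0.1149]
tip [ 0.5826 -0.1387  0.1948]
hookboss [ 0.6541 -0.1452  0.1883]
rinse [[0.5655677268667672, 0.31139090440879247], [0.576525230707444, 0.1702915228782877], [0.4730868211441067, 0.15804099306224112], [0.46158097568501466, 0.3014289854723801]] centre [0.5192 0.2353 0.06  ]
0.14152421121034167 -85.55943345112861
0.1041613174540652 -173.24574616998876
0.1438488819808433 -85.41225944870048
0.1044628366943544 -174.5277707413204
 side [[0.4726981893119796, 0.3023930929410934], [0.5574348349965272, 0.30786073327121577], [0.5819801067394178, 0.17399513339192496], [0.48034224220363664, 0.1605653871014796]] centre [0.5231 0.2362 0.06  ]
0.0849128624688165 3.6918977152425034
0.13609727842971264 -79.6097984221722
0.10252128360891476 7.52707683924678
0.14203355127693765 -86.9149284220328
stain [[0.4995952232103404, -0.32557592416205106], [0.49314398112193386, -0.43514737163801115], [0.4145072899861433, -0.42789736866016054], [0.41869410756270675, -0.3201637220945902]] centre [ 0.4565 -0.3772  0.06  ]
0.10976119818251033 -93.3695158001870
[... 339 characters left out ...]
594204977 1.7403235303598268
0.11310298144957813 -86.31185392214545
0.07183624921797642 -3.1828170648030674
0.10727064292458253 -93.19648589592555
brown [0.4133 0.0027 0.096 ]
tub [ 0.4233 -0.0801  0.106 ]
black [ 0.4175 -0.1605  0.096 ]
gripA ends [array([0.5122, 0.2376, 0.134 ]), array([0.5134, 0.2034, 0.134 ])]
gripB ends [array([ 0.4538, -0.3545,  0.134 ]), array([ 0.4542, -0.3918,  0.134 ])]
carrA basket [array([0.5316, 0.2614, 0.033 ]), array([0.5402, 0.1815, 0.033 ]), array([0.4892, 0.1765, 0.033 ]), array([0.482 , 0.2579, 0.033 ])]
carrB basket [array([ 0.478, -0.335,  0.033]), array([ 0.4742, -0.4196,  0.033 ]), array([ 0.4267, -0.417 ,  0.033 ]), array([ 0.4314, -0.3316,  0.033 ])]
```

{"api": "carry_out", "payload": {
  "series": [
    {"travel": [0.87, -0.98, 0], "delta_rot": [0, 0, 0.45], "fingers": -1},
    {"travel": [0.87, -0.98, 0], "delta_rot": [0, 0, 0.45], "fingers": -1},
    {"travel": [0.87, -0.98, 0], "delta_rot": [0, 0, 0.45], "fingers": -1},
    {"travel": [0.87, -0.98, 0], "delta_rot": [0, 0, 0.45], "fingers": -1},
    {"travel": [0.87, -0.98, 0], "delta_rot": [0, 0, 0.45], "fingers": -1}
  ],
  "squeeze": 40
}}

```text
clock: 0.72
tcp_pos: [0.3628, 0.3926, 0.2309]
orientation: [-0.0, 0.115, 0.993, -0.0]
wrist_force: [-0.6, 0.3, 0.3]
finger_gap: 0.0852
grip_force: 0.0
```

{"api": "carry_out", "payload": {
  "series": [
    {"travel": [0.87, -0.97, 0], "delta_rot": [0, 0, 0.45], "fingers": -1},
    {"travel": [0.87, -0.97, 0], "delta_rot": [0, 0, 0.45], "fingers": -1},
    {"travel": [0.87, -0.97, 0], "delta_rot": [0, 0, 0.45], "fingers": -1},
    {"travel": [0.87, -0.97, 0], "delta_rot": [0, 0, 0.45], "fingers": -1},
    {"travel": [0.87, -0.97, 0], "delta_rot": [0, 0, 0.45], "fingers": -1}
  ]
}}

```text
clock: 1.35
tcp_pos: [0.4715, 0.2714, 0.2309]
orientation: [-0.0, 0.003, 1.0, -0.0]
wrist_force: [1.2, 0.3, 0.2]
finger_gap: 0.0849
grip_force: 0.0
```

{"api": "carry_out", "payload": {
  "series": [
    {"travel": [0.87, -0.97, 0], "delta_rot": [0, 0, 0.45], "fingers": -1},
    {"travel": [0.87, -0.97, 0], "delta_rot": [0, 0, 0.45], "fingers": -1},
    {"travel": [0, 0, -0.8], "delta_rot": [0, 0, 0], "fingers": -1},
    {"travel": [0, 0, -0.8], "delta_rot": [0, 0, 0], "fingers": -1},
    {"travel": [0, 0, 0], "delta_rot": [0, 0, 0], "fingers": -1}
  ]
}}

```text
clock: 1.98
tcp_pos: [0.5133, 0.2233, 0.1894]
orientation: [-0.002, -0.041, 0.999, -0.0]
wrist_force: [0.2, 0.2, 0.0]
finger_gap: 0.0855
grip_force: 0.0
```

Run:
```python
from h import *
from mos import mos
s=env.get_state();print(s["tcp_pos"],s["orientation"])
snap("side","side1");snap("top","top1")
for t in("side1","top1"): print(t,proj(t,s["tcp_pos"]),proj(t,[[.515,.222,.116]]))
mos([('side1',169,132),('top1',128,171),('side1',169,112),('top1',145,190)],'m1')
```

```text
[0.51325601 0.22327594 0.18935551] [-2.13179096e-03 -4.14467852e-02  9.99138349e-01 -4.22588278e-04]
side1 [[204.9150762  149.68801197]] [[206.5975514  168.81572777]]
top1 [[156.99431249 195.59863741]] [[163.55804649 199.2834236 ]]
```

View pics/m1.png

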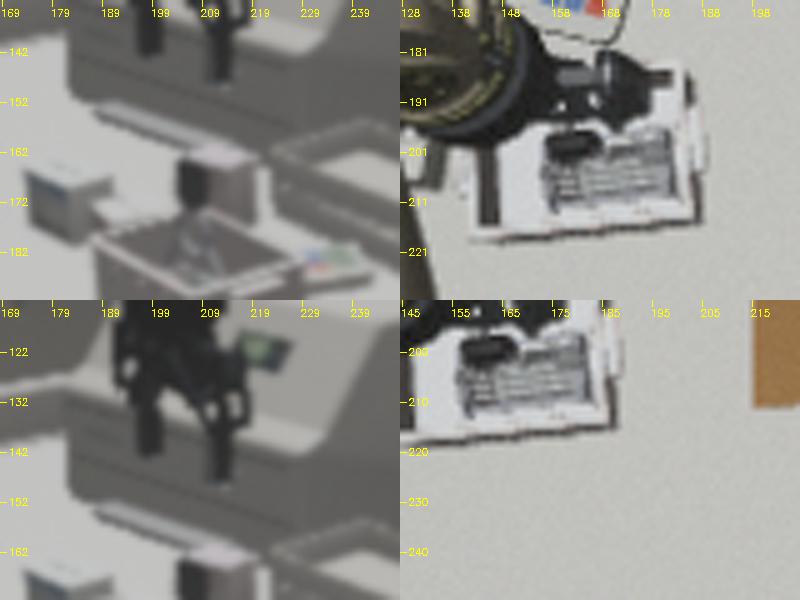

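Fingertips in the side view at (197.6,142) and (212,148), their middle straight above the grip block at (207,168); block undisturbed at (162,199) in the top view. Going down.

{"api": "carry_out", "payload": {
  "series": [
    {"travel": [0.02, -0.01, -0.86], "delta_rot": [0, 0, 0], "fingers": -1},
    {"travel": [0.02, -0.01, -0.86], "delta_rot": [0, 0, 0], "fingers": -1},
    {"travel": [0, 0, -0.86], "delta_rot": [0, 0, 0], "fingers": -1},
    {"travel": [0, 0, -0.86], "delta_rot": [0, 0, 0], "fingers": -1},
    {"travel": [0, 0, 0], "delta_rot": [0, 0, 0], "fingers": 1}
  ]
}}

```text
clock: 2.7
tcp_pos: [0.5149, 0.2233, 0.1048]
orientation: [-0.001, -0.042, 0.999, -0.0]
wrist_force: [-0.5, 0.3, 0.2]
finger_gap: 0.0698
grip_force: 0.0
```

{"api": "carry_out", "payload": {
  "series": [
    {"travel": [0, 0, 0], "delta_rot": [0, 0, 0], "fingers": 1},
    {"travel": [0, 0, 0], "delta_rot": [0, 0, 0], "fingers": 1},
    {"travel": [0, 0, 0], "delta_rot": [0, 0, 0], "fingers": 1},
    {"travel": [0, 0, 0], "delta_rot": [0, 0, 0], "fingers": 1},
    {"travel": [0, 0, 0], "delta_rot": [0, 0, 0], "fingers": 1}
  ]
}}

```text
clock: 3.32
tcp_pos: [0.5166, 0.2236, 0.1066]
orientation: [0.001, -0.042, 0.999, 0.0]
wrist_force: [-0.5, 0.2, 6.0]
finger_gap: 0.0275
grip_force: 42.4
```

{"api": "carry_out", "payload": {
  "series": [
    {"travel": [0, 0, 0.6], "delta_rot": [0, 0, 0], "fingers": 1},
    {"travel": [0, 0, 1], "delta_rot": [0, 0, 0], "fingers": 1},
    {"travel": [0, 0, 1], "delta_rot": [0, 0, 0], "fingers": 1},
    {"travel": [0, 0, 1], "delta_rot": [0, 0, 0], "fingers": 1},
    {"travel": [0, 0, 1], "delta_rot": [0, 0, 0], "fingers": 1}
  ]
}}

```text
clock: 3.95
tcp_pos: [0.5153, 0.2231, 0.2216]
orientation: [-0.0, -0.042, 0.999, -0.0]
wrist_force: [0.1, 0.1, -0.5]
finger_gap: 0.0269
grip_force: 41.7
```

{"api": "carry_out", "payload": {
  "series": [
    {"travel": [0, -0.5, 0], "delta_rot": [0, 0, -0.1], "fingers": 1},
    {"travel": [0, -0.8, 0], "delta_rot": [0, 0, -0.1], "fingers": 1},
    {"travel": [0, -1, 0], "delta_rot": [0, 0, -0.15], "fingers": 1},
    {"travel": [0, -1, 0], "delta_rot": [0, 0, -0.15], "fingers": 1},
    {"travel": [0, -1, 0], "delta_rot": [0, 0, -0.15], "fingers": 1}
  ]
}}

```text
clock: 4.58
tcp_pos: [0.5144, 0.1136, 0.2187]
orientation: [-0.002, -0.008, 1.0, -0.0]
wrist_force: [0.0, -0.2, -1.3]
finger_gap: 0.0274
grip_force: 41.7
```

{"api": "carry_out", "payload": {
  "series": [
    {"travel": [0, -1, 0], "delta_rot": [0, 0, -0.15], "fingers": 1},
    {"travel": [0, -1, 0], "delta_rot": [0, 0, -0.15], "fingers": 1},
    {"travel": [0, -1, 0], "delta_rot": [0, 0, -0.15], "fingers": 1},
    {"travel": [0, -1, 0], "delta_rot": [0, 0, -0.15], "fingers": 1},
    {"travel": [0, -1, 0], "delta_rot": [0, 0, -0.15], "fingers": 1}
  ]
}}

```text
clock: 5.2
tcp_pos: [0.514, -0.0112, 0.2187]
orientation: [-0.002, 0.029, 1.0, 0.0]
wrist_force: [-0.1, -0.0, -1.4]
finger_gap: 0.0272
grip_force: 41.8
```

{"api": "carry_out", "payload": {
  "series": [
    {"travel": [0, -1, 0], "delta_rot": [0, 0, -0.15], "fingers": 1},
    {"travel": [0, -1, 0], "delta_rot": [0, 0, -0.15], "fingers": 1},
    {"travel": [0, -0.8, 0], "delta_rot": [0, 0, -0.15], "fingers": 1},
    {"travel": [0, -0.5, 0], "delta_rot": [0, 0, 0], "fingers": 1},
    {"travel": [0, 0, 0], "delta_rot": [0, 0, 0], "fingers": 1}
  ]
}}

```text
clock: 5.82
tcp_pos: [0.5153, -0.0925, 0.2199]
orientation: [-0.0, 0.052, 0.999, 0.0]
wrist_force: [0.1, -0.1, -1.3]
finger_gap: 0.0271
grip_force: 41.7
```

Run:
```python
from h import *
from mos import mos
s=env.get_state();print(s["tcp_pos"])
snap("side","side2");snap("top","top2")
mos([('side2',245,140),('top2',245,140),('side2',255,180),('side2',169,152)],'m2')
```

```text
[ 0.51532432 -0.09246747  0.21990853]
```

View pics/m2.png

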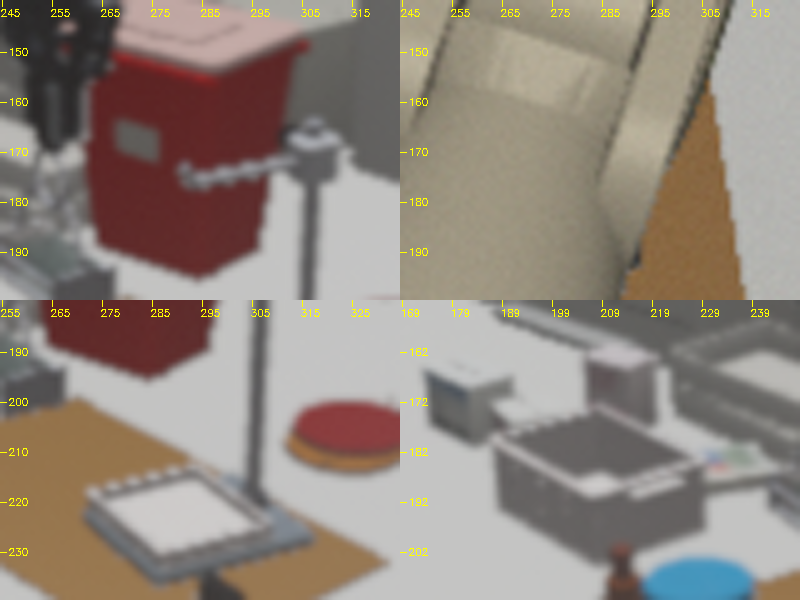

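The side view shows carrier A hanging upright from the fingers left of the hook (tip at (281,174)), the rinse dish empty and unmoved; the top view is blocked by the arm. Refining the hook line from the earlier top picture.

Run:
```python
from h import *
np.set_printoptions(precision=4,suppress=True)
P=lambda x,y,u0=245,v0=135:(u0+(x-2)/5,v0+(y-2)/5)
c=[atz("top0",*P(x,y),.026)for x,y in((105,140),(97,260),(243,145),(232,272))]
print(np.array(c)); 
for a,b in((1,0),(3,2)): d=c[b]-c[a];print(np.degrees(np.arctan2(d[1],d[0])))
for a,b in((2,0),(3,1)): d=c[b]-c[a];print(np.degrees(np.arctan2(d[1],d[0]))-90)
for p in((185,190),(190,140),(194,90),(196,68)): print("hook line",atz("top0",*P(*p),.187))
print("tip r",atz("top0",*P(186,186),.194))
# side: hook axis height assuming plane y of hook
for (x,y) in((182,172),(200,178),(240,170),(290,160)):
    o,r=ray("side2",*P(x,y,245,140)); k=(-.141-o[1])/r[1]; print("side hook",o+k*r)
```

```text
[[ 0.6566 -0.0982  0.026 ]
 [ 0.573  -0.092   0.026 ]
 [ 0.6532 -0.1926  0.026 ]
 [ 0.5646 -0.1831  0.026 ]]
-4.228077080398797
-6.164993995226264
-2.1116835648709724
-5.277618800862285
hook line [ 0.5815 -0.1384  0.187 ]
hook line [ 0.6119 -0.1419  0.187 ]
hook line [ 0.6426 -0.1449  0.187 ]
hook line [ 0.6563 -0.1463  0.187 ]
tip r [ 0.5821 -0.1384  0.194 ]
side hook [ 0.5786 -0.141   0.1979]
side hook [ 0.5924 -0.141   0.1908]
side hook [ 0.6234 -0.141   0.189 ]
side hook [ 0.6634 -0.141   0.1866]
```

{"api": "carry_out", "payload": {
  "series": [
    {"travel": [0.5, -0.8, 0], "delta_rot": [0, 0, 0], "fingers": 1},
    {"travel": [0.5, -0.9, 0], "delta_rot": [0, 0, 0], "fingers": 1},
    {"travel": [0, 0, 0], "delta_rot": [0, 0, 0], "fingers": 1},
    {"travel": [0, 0, 0], "delta_rot": [0, 0, 0], "fingers": 1}
  ]
}}

```text
clock: 6.42
tcp_pos: [0.5403, -0.1332, 0.2201]
orientation: [-0.0, 0.05, 0.999, 0.0]
wrist_force: [-0.3, -0.4, -1.6]
finger_gap: 0.0272
grip_force: 41.7
```

Run:
```python
from h import *
s=env.get_state();p=s["tcp_pos"];print(p)
c=snap("side","side3")
im=cv2.resize(c["color"][:,:,::-1][135:215,235:335],(800,640),interpolation=cv2.INTER_CUBIC)[:600].copy()
O=p-[0,0,.1026]; a=np.radians(-5.5)
R=np.array([[np.cos(a),-np.sin(a),0],[np.sin(a),np.cos(a),0],[0,0,1]])
th=np.linspace(0,2*np.pi,40)
def dr(X,col):
    q=(proj("side3",np.array(X))-[235,135])*8+4
    cv2.polylines(im,[q.astype(int)],False,col,1)
dr(O+np.c_[0*th,.015*np.cos(th),.075+.015*np.sin(th)]@R.T,(0,255,0))
dr(O+np.array([[-.023,-.0415,0],[.023,-.0415,0],[.023,.0415,0],[-.023,.0415,0],[-.023,-.0415,0]])@R.T,(0,255,0))
dr([O+[0,0,.13],O+[0,0,.094]],(0,255,0))
H=np.array([.6243,-.1426,.187]); dr(H+np.array([[.036,0,0],[-.036,0,0],[-.042,0,.009]])@R.T,(0,0,255))
dr(H+np.array([[.05,0,.025],[.05,0,-.187]])@R.T,(0,0,255))
cv2.imwrite("pics/m3.png",im)
```

```text
[ 0.54028962 -0.13315684  0.22012315]
```

View pics/m3.png

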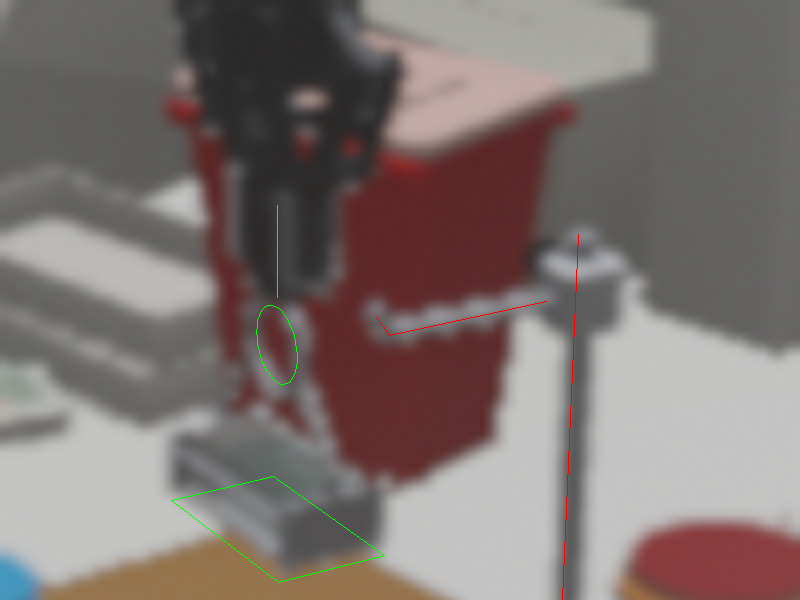

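The carrier (eye around (278,335) in this 8x crop) and the hook tip (375,308) agree with my model within about 1 px; the tip will enter the eye. Moving in slowly.

{"api": "carry_out", "payload": {
  "series": [
    {"travel": [0.4, -0.06, -0.05], "delta_rot": [0, 0, 0], "fingers": 1},
    {"travel": [0.4, -0.05, 0], "delta_rot": [0, 0, 0], "fingers": 1},
    {"travel": [0.4, -0.05, 0], "delta_rot": [0, 0, 0], "fingers": 1},
    {"travel": [0.4, -0.05, 0], "delta_rot": [0, 0, 0], "fingers": 1},
    {"travel": [0.4, -0.05, 0], "delta_rot": [0, 0, 0], "fingers": 1}
  ]
}}

```text
clock: 7.1
tcp_pos: [0.5914, -0.1408, 0.2189]
orientation: [-0.0, 0.051, 0.999, 0.0]
wrist_force: [0.8, -0.1, -1.6]
finger_gap: 0.0274
grip_force: 41.7
```

{"api": "carry_out", "payload": {
  "series": [
    {"travel": [0.5, -0.04, 0], "delta_rot": [0, 0, 0], "fingers": 1},
    {"travel": [0.5, -0.04, 0], "delta_rot": [0, 0, 0], "fingers": 1},
    {"travel": [0.32, 0, 0], "delta_rot": [0, 0, 0], "fingers": 1},
    {"travel": [0, 0, -0.25], "delta_rot": [0, 0, 0], "fingers": 1},
    {"travel": [0, 0, -0.15], "delta_rot": [0, 0, 0], "fingers": 1}
  ]
}}

```text
clock: 7.72
tcp_pos: [0.6231, -0.1425, 0.2083]
orientation: [-0.001, 0.051, 0.999, 0.0]
wrist_force: [-0.2, 0.5, -0.7]
finger_gap: 0.027
grip_force: 41.7
```

Run:
```python
from h import *
s=env.get_state();p=s["tcp_pos"];print(p,s["wrist_force"])
c=snap("side","side4")
im=cv2.resize(c["color"][:,:,::-1][135:210,250:350],(800,600),interpolation=cv2.INTER_CUBIC)
cv2.imwrite("pics/m4.png",im)
```

```text
[ 0.62312763 -0.14250228  0.20826386] [-0.1893777   0.52334056 -0.73960381]
```

View pics/m4.png

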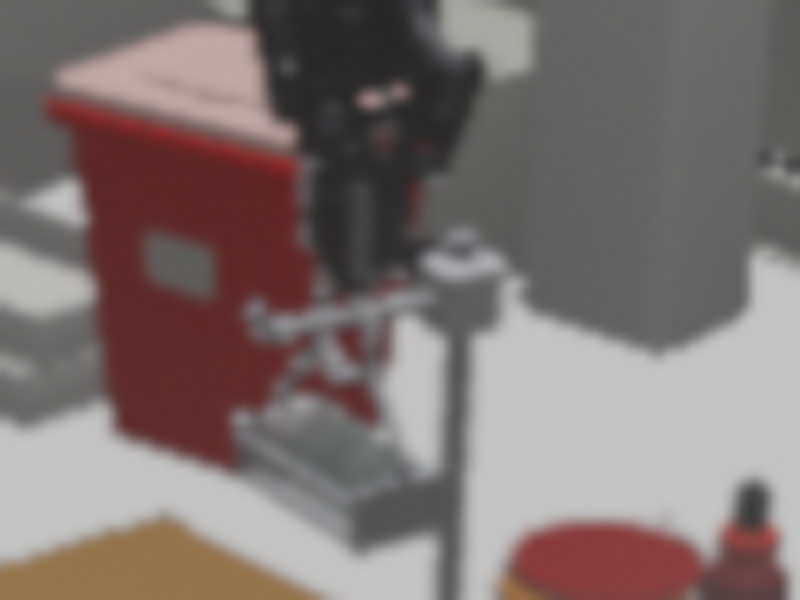

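The hook runs through the eye (ring at about (340,340), hook tip at (262,320)). Lowering until it bears.

{"api": "carry_out", "payload": {
  "series": [
    {"travel": [0, 0, -0.08], "delta_rot": [0, 0, 0], "fingers": 1},
    {"travel": [0, 0, -0.08], "delta_rot": [0, 0, 0], "fingers": 1},
    {"travel": [0, 0, 0], "delta_rot": [0, 0, 0], "fingers": 1}
  ]
}}

```text
clock: 8.15
tcp_pos: [0.6235, -0.1427, 0.2054]
orientation: [0.0, 0.051, 0.999, -0.0]
wrist_force: [-1.4, 1.3, 0.2]
finger_gap: 0.0271
grip_force: 41.9
```

{"api": "carry_out", "payload": {
  "series": [
    {"travel": [0, 0, -0.05], "delta_rot": [0, 0, 0], "fingers": 1},
    {"travel": [0, 0, 0], "delta_rot": [0, 0, 0], "fingers": 1}
  ]
}}

```text
clock: 8.4
tcp_pos: [0.6237, -0.1427, 0.2051]
orientation: [0.001, 0.051, 0.999, -0.0]
wrist_force: [-2.6, 1.1, 4.8]
finger_gap: 0.0276
grip_force: 42.4
```

Bearing on the hook. Releasing.

{"api": "carry_out", "payload": {
  "series": [
    {"travel": [0, 0, 0], "delta_rot": [0, 0, 0], "fingers": 0.2},
    {"travel": [0, 0, 0], "delta_rot": [0, 0, 0], "fingers": 0},
    {"travel": [0, 0, 0], "delta_rot": [0, 0, 0], "fingers": -0.3},
    {"travel": [0, 0, 0], "delta_rot": [0, 0, 0], "fingers": -0.6},
    {"travel": [0, 0, 0], "delta_rot": [0, 0, 0], "fingers": -0.6}
  ]
}}

```text
clock: 9.02
tcp_pos: [0.6237, -0.1427, 0.2037]
orientation: [-0.0, 0.051, 0.999, 0.0]
wrist_force: [-0.0, 0.5, -0.0]
finger_gap: 0.0685
grip_force: 0.0
```

{"api": "carry_out", "payload": {
  "series": [
    {"travel": [0, 0, 0.5], "delta_rot": [0, 0, 0], "fingers": -0.6},
    {"travel": [0, 0, 1], "delta_rot": [0, 0, 0], "fingers": -0.6},
    {"travel": [0, 0, 1], "delta_rot": [0, 0, 0], "fingers": -0.6},
    {"travel": [0, 0, 0], "delta_rot": [0, 0, 0], "fingers": -1},
    {"travel": [0, 0, 0], "delta_rot": [0, 0, 0], "fingers": -1}
  ]
}}

```text
clock: 9.65
tcp_pos: [0.6236, -0.1427, 0.2661]
orientation: [-0.0, 0.051, 0.999, 0.0]
wrist_force: [-0.6, -0.6, -0.3]
finger_gap: 0.0856
grip_force: 0.0
```

Run:
```python
from h import *
c=snap("side","side5")
im=cv2.resize(c["color"][:,:,::-1][120:210,230:350],(800,600),interpolation=cv2.INTER_CUBIC)
cv2.imwrite("pics/m5.png",im)
```

```text
(no output)
```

View pics/m5.png

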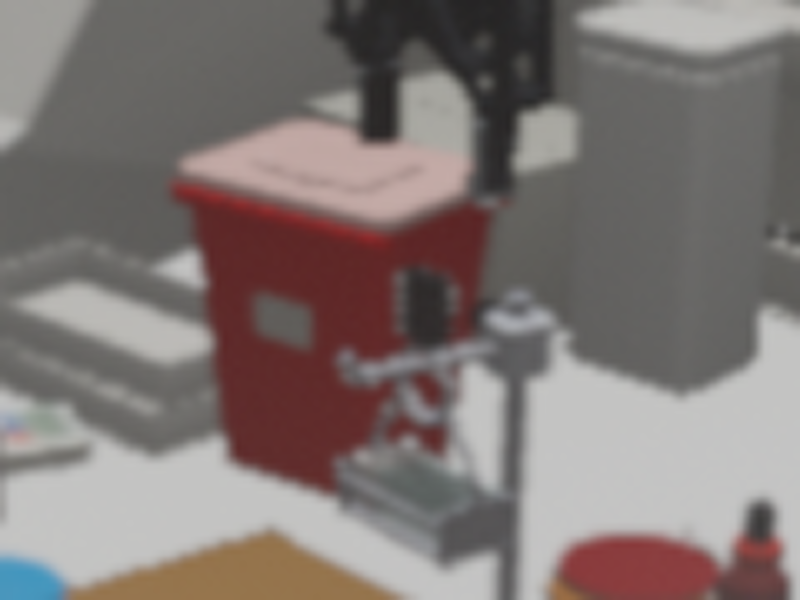

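Carrier A hangs upright on the hook (eye at about (420,385), grip block (428,305)), fingers clear above. On to carrier B.

{"api": "carry_out", "payload": {
  "series": [
    {"travel": [-0.68, -0.94, 0], "delta_rot": [0, 0, 0.05], "fingers": -1},
    {"travel": [-0.68, -0.94, 0], "delta_rot": [0, 0, 0.05], "fingers": -1},
    {"travel": [-0.68, -0.94, 0], "delta_rot": [0, 0, 0.05], "fingers": -1},
    {"travel": [-0.68, -0.94, 0], "delta_rot": [0, 0, 0.05], "fingers": -1},
    {"travel": [-0.68, -0.94, 0], "delta_rot": [0, 0, 0.05], "fingers": -1}
  ]
}}

```text
clock: 10.32
tcp_pos: [0.5375, -0.2605, 0.265]
orientation: [-0.001, 0.038, 0.999, 0.001]
wrist_force: [-0.2, -1.1, -0.1]
finger_gap: 0.0855
grip_force: 0.0
```

{"api": "carry_out", "payload": {
  "series": [
    {"travel": [-0.68, -0.94, 0], "delta_rot": [0, 0, 0.05], "fingers": -1},
    {"travel": [-0.68, -0.94, 0], "delta_rot": [0, 0, 0.05], "fingers": -1},
    {"travel": [-0.68, -0.94, 0], "delta_rot": [0, 0, 0.05], "fingers": -1},
    {"travel": [-0.68, -0.94, 0], "delta_rot": [0, 0, 0.05], "fingers": -1},
    {"travel": [-0.68, -0.94, 0], "delta_rot": [0, 0, 0.05], "fingers": -1}
  ]
}}

```text
clock: 10.95
tcp_pos: [0.4526, -0.378, 0.2651]
orientation: [-0.001, 0.026, 1.0, 0.001]
wrist_force: [-0.1, 0.4, 0.3]
finger_gap: 0.0859
grip_force: 0.0
```

{"api": "carry_out", "payload": {
  "series": [
    {"travel": [0, 0, -1], "delta_rot": [0, 0, 0], "fingers": -1},
    {"travel": [0, 0, -1], "delta_rot": [0, 0, 0], "fingers": -1},
    {"travel": [0, 0, -1], "delta_rot": [0, 0, 0], "fingers": -1},
    {"travel": [0, 0, 0], "delta_rot": [0, 0, 0], "fingers": -1},
    {"travel": [0, 0, 0], "delta_rot": [0, 0, 0], "fingers": -1}
  ]
}}

```text
clock: 11.58
tcp_pos: [0.4537, -0.3777, 0.1917]
orientation: [-0.0, 0.026, 1.0, 0.0]
wrist_force: [0.9, 0.7, 0.1]
finger_gap: 0.0851
grip_force: 0.0
```

Run:
```python
from h import *
s=env.get_state(); print(s["tcp_pos"],s["orientation"])
# has anything in dish B/rinse region moved? compare side picture with the first
c=snap("side","side6");a=cv2.imread("pics/side0.png").astype(int);b=cv2.imread("pics/side6.png").astype(int)
for n,(u,v,w,h) in dict(stain=(275,250,50,40),rinse=(185,175,50,30),bottles=(205,200,50,50)).items(): print(n,np.abs(a-b)[v:v+h,u:u+w].mean(), np.abs(a-b)[v:v+h,u:u+w].max())
```

```text
[ 0.45369571 -0.37765825  0.19166   ] [-3.49486785e-05  2.58550311e-02  9.99665698e-01  9.60670162e-05]
stain 5.7236666666666665 8
rinse 6.716 87
bottles 5.3108 8
```

{"api": "carry_out", "payload": {
  "series": [
    {"travel": [0.05, 0, -0.88], "delta_rot": [0, 0, 0], "fingers": -1},
    {"travel": [0, 0, -0.88], "delta_rot": [0, 0, 0], "fingers": -1},
    {"travel": [0, 0, -0.88], "delta_rot": [0, 0, 0], "fingers": -1},
    {"travel": [0, 0, -0.88], "delta_rot": [0, 0, 0], "fingers": -1},
    {"travel": [0, 0, 0], "delta_rot": [0, 0, 0], "fingers": 1}
  ]
}}

```text
clock: 12.25
tcp_pos: [0.4545, -0.3771, 0.1028]
orientation: [-0.001, 0.026, 1.0, 0.001]
wrist_force: [0.9, 0.3, 0.6]
finger_gap: 0.0695
grip_force: 0.0
```

{"api": "carry_out", "payload": {
  "series": [
    {"travel": [0, 0, 0], "delta_rot": [0, 0, 0], "fingers": 1},
    {"travel": [0, 0, 0], "delta_rot": [0, 0, 0], "fingers": 1},
    {"travel": [0, 0, 0], "delta_rot": [0, 0, 0], "fingers": 1},
    {"travel": [0, 0, 0], "delta_rot": [0, 0, 0], "fingers": 1},
    {"travel": [0, 0, 0], "delta_rot": [0, 0, 0], "fingers": 1}
  ]
}}

```text
clock: 12.88
tcp_pos: [0.4556, -0.3784, 0.1047]
orientation: [0.001, 0.026, 1.0, -0.001]
wrist_force: [0.5, 1.0, 5.2]
finger_gap: 0.0271
grip_force: 43.0
```

{"api": "carry_out", "payload": {
  "series": [
    {"travel": [0, 0, 0.6], "delta_rot": [0, 0, 0], "fingers": 1},
    {"travel": [0, 0, 1], "delta_rot": [0, 0, 0], "fingers": 1},
    {"travel": [0, 0, 1], "delta_rot": [0, 0, 0], "fingers": 1},
    {"travel": [0, 0, 1], "delta_rot": [0, 0, 0], "fingers": 1},
    {"travel": [0, 0, 1], "delta_rot": [0, 0, 0], "fingers": 1}
  ]
}}

```text
clock: 13.5
tcp_pos: [0.4547, -0.3774, 0.2196]
orientation: [-0.0, 0.026, 1.0, 0.0]
wrist_force: [-0.7, -0.5, -1.1]
finger_gap: 0.0274
grip_force: 42.1
```

{"api": "carry_out", "payload": {
  "series": [
    {"travel": [0, 0, 0.8], "delta_rot": [0, 0, 0], "fingers": 1},
    {"travel": [0, 0, 0], "delta_rot": [0, 0, 0], "fingers": 1},
    {"travel": [0, 0.5, 0], "delta_rot": [0, 0, 0], "fingers": 1},
    {"travel": [0, 0.8, 0], "delta_rot": [0, 0, 0], "fingers": 1},
    {"travel": [0, 1, 0], "delta_rot": [0, 0, 0], "fingers": 1}
  ]
}}

```text
clock: 14.12
tcp_pos: [0.4543, -0.3181, 0.2372]
orientation: [-0.001, 0.026, 1.0, 0.001]
wrist_force: [0.2, 0.4, -0.7]
finger_gap: 0.0274
grip_force: 42.1
```

{"api": "carry_out", "payload": {
  "series": [
    {"travel": [0, 1, 0], "delta_rot": [0, 0, 0], "fingers": 1},
    {"travel": [0, 1, 0], "delta_rot": [0, 0, 0], "fingers": 1},
    {"travel": [0, 1, 0], "delta_rot": [0, 0, 0], "fingers": 1},
    {"travel": [0, 1, 0], "delta_rot": [0, 0, 0], "fingers": 1},
    {"travel": [0, 1, 0], "delta_rot": [0, 0, 0], "fingers": 1}
  ]
}}

```text
clock: 14.75
tcp_pos: [0.4546, -0.1932, 0.2383]
orientation: [0.0, 0.026, 1.0, 0.0]
wrist_force: [0.8, -0.2, -1.7]
finger_gap: 0.0271
grip_force: 42.2
```

{"api": "carry_out", "payload": {
  "series": [
    {"travel": [0, 1, 0], "delta_rot": [0, 0, 0], "fingers": 1},
    {"travel": [0, 1, 0], "delta_rot": [0, 0, 0], "fingers": 1},
    {"travel": [0, 1, 0], "delta_rot": [0, 0, 0], "fingers": 1},
    {"travel": [0, 1, 0], "delta_rot": [0, 0, 0], "fingers": 1},
    {"travel": [0, 1, 0], "delta_rot": [0, 0, 0], "fingers": 1}
  ]
}}

```text
clock: 15.38
tcp_pos: [0.4543, -0.0683, 0.2383]
orientation: [0.0, 0.026, 1.0, 0.0]
wrist_force: [0.1, -0.1, -1.4]
finger_gap: 0.0273
grip_force: 42.2
```

{"api": "carry_out", "payload": {
  "series": [
    {"travel": [0, 1, 0], "delta_rot": [0, 0, 0], "fingers": 1},
    {"travel": [0, 1, 0], "delta_rot": [0, 0, 0.15], "fingers": 1},
    {"travel": [0.2, 1, 0], "delta_rot": [0, 0, 0.15], "fingers": 1},
    {"travel": [0.3, 1, 0], "delta_rot": [0, 0, 0.15], "fingers": 1},
    {"travel": [0.3, 1, 0], "delta_rot": [0, 0, 0.15], "fingers": 1}
  ]
}}

```text
clock: 16.0
tcp_pos: [0.4743, 0.0566, 0.2384]
orientation: [0.0, -0.005, 1.0, 0.0]
wrist_force: [-0.2, -0.5, -0.7]
finger_gap: 0.0274
grip_force: 42.2
```

{"api": "carry_out", "payload": {
  "series": [
    {"travel": [0.3, 1, 0], "delta_rot": [0, 0, 0.15], "fingers": 1},
    {"travel": [0.3, 1, 0], "delta_rot": [0, 0, 0.15], "fingers": 1},
    {"travel": [0.3, 1, 0], "delta_rot": [0, 0, 0.15], "fingers": 1},
    {"travel": [0.3, 1, 0], "delta_rot": [0, 0, 0.15], "fingers": 1},
    {"travel": [0.3, 1, 0], "delta_rot": [0, 0, 0.15], "fingers": 1}
  ]
}}

```text
clock: 16.62
tcp_pos: [0.5116, 0.1815, 0.2383]
orientation: [-0.0, -0.042, 0.999, 0.0]
wrist_force: [-0.7, -0.4, -0.4]
finger_gap: 0.0272
grip_force: 42.1
```

{"api": "carry_out", "payload": {
  "series": [
    {"travel": [0.2, 0.9, 0], "delta_rot": [0, 0, 0.1], "fingers": 1},
    {"travel": [0.1, 0.7, 0], "delta_rot": [0, 0, 0], "fingers": 1},
    {"travel": [0, 0.5, 0], "delta_rot": [0, 0, 0], "fingers": 1},
    {"travel": [0, 0, 0], "delta_rot": [0, 0, 0], "fingers": 1},
    {"travel": [0, 0, 0], "delta_rot": [0, 0, 0], "fingers": 1}
  ]
}}

```text
clock: 17.25
tcp_pos: [0.5197, 0.2319, 0.2384]
orientation: [-0.0, -0.046, 0.999, -0.0]
wrist_force: [-1.0, 0.4, -1.2]
finger_gap: 0.0278
grip_force: 42.2
```

{"api": "carry_out", "payload": {
  "series": [
    {"travel": [0.03, 0.14, -0.7], "delta_rot": [0, 0, 0], "fingers": 1},
    {"travel": [0, 0, -0.7], "delta_rot": [0, 0, 0], "fingers": 1},
    {"travel": [0, 0, -0.6], "delta_rot": [0, 0, 0], "fingers": 1},
    {"travel": [0, 0, -0.25], "delta_rot": [0, 0, 0], "fingers": 1},
    {"travel": [0, 0, 0], "delta_rot": [0, 0, 0], "fingers": 1}
  ]
}}

```text
clock: 17.88
tcp_pos: [0.5205, 0.2355, 0.1818]
orientation: [-0.0, -0.046, 0.999, -0.0]
wrist_force: [-0.8, -0.2, -0.6]
finger_gap: 0.0274
grip_force: 42.2
```

Run:
```python
from h import *
s=env.get_state();p=s["tcp_pos"];print(p,s["orientation"],s["wrist_force"])
snap("side","side7");snap("top","top7")
def crop(t,u,v,w,h,s):return cv2.resize(cv2.imread(f"pics/{t}.png")[v:v+h,u:u+w],None,fx=s,fy=s,interpolation=cv2.INTER_CUBIC)
a=np.radians(5.3);R=np.array([[np.cos(a),-np.sin(a),0],[np.sin(a),np.cos(a),0],[0,0,1]])
def rect(hx,hy,c): return np.array(c)+np.array([[-hx,-hy,0],[hx,-hy,0],[hx,hy,0],[-hx,hy,0],[-hx,-hy,0]])@R.T
def dr(im,t,u,v,s,X,col): cv2.polylines(im,[((proj(t,X)-[u,v])*s+s/2).astype(int)],False,col,1)
A=crop("side7",169,135,80,75,8)[:600]; B=crop("top7",128,165,80,60,2); C=crop("side7",255,140,80,60,2)
O=p-[0,0,.1007]
for X,c in((rect(.05,.07,[.521,.2355,.06]),(0,0,255)),(rect(.023,.0415,O),(0,255,0))): dr(A,"side7",169,135,8,X,c)
A[:120,:160]=B; A[:120,480:640]=C
cv2.imwrite("pics/m7.png",A)
```

```text
[0.52051787 0.23552032 0.18181216] [-3.11603336e-04 -4.63589442e-02  9.98924797e-01 -3.24235095e-05] [-0.84503197 -0.23482179 -0.6352095 ]
```

View pics/m7.png

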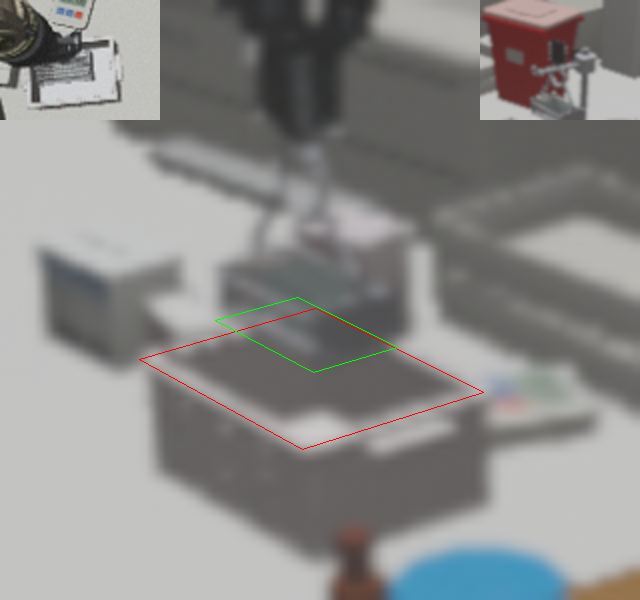

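Last view: carrier B is level above the empty dish (basket about (220-410, 260-360) in the 8x crop), clear of the rim, and A still hangs on the hook. Checking the centring numerically against the top picture's edges (basket right edge x≈92, bottom y≈82 in the 2x inset).

Run:
```python
from h import *
np.set_printoptions(precision=1,suppress=True,linewidth=150)
a=np.radians(5.3);R=np.array([[np.cos(a),-np.sin(a),0],[np.sin(a),np.cos(a),0],[0,0,1]])
rect=lambda hx,hy,c: np.array(c)+np.array([[-hx,-hy,0],[hx,-hy,0],[hx,hy,0],[-hx,hy,0]])@R.T
b=proj("top7",rect(.023,.0415,[.5205,.2355,.11]));bl=proj("top7",rect(.023,.0415,[.5205,.2355,.081]));d=proj("top7",rect(.046,.066,[.521,.2355,.06])); do=proj("top7",rect(.05,.07,[.521,.2355,.06]))
print("basket top native",b,"low",bl,"dish inner",d,"outer",do)
g=cv2.cvtColor(cv2.imread("pics/top7.png"),6);g0=cv2.cvtColor(cv2.imread("pics/top0.png"),6)
for u in(160,165,170,174): print("col",u,"rows190-222",g[190:222,u])
for v in(198,202,205): print("row",v,"cols140-192",g[v,140:192])
print("now/was col 182",g[180:222,182],g0[180:222,182])
```

```text
basket top native [[173.5 203.9]
 [172.6 189.4]
 [146.2 191.9]
 [146.9 206.4]] low [[175.4 205.3]
 [174.6 191.2]
 [148.8 193.6]
 [149.5 207.8]] dish inner [[184.8 212.5]
 [183.  184.7]
 [142.9 188.4]
 [144.1 216.3]] outer [[186.1 213.6]
 [184.2 183.4]
 [141.7 187.4]
 [142.9 217.6]]
col 160 rows190-222 [ 54  51  37  40  46  55  76 125 171 141 171 134 158 136 131 154 178 207 212 209 207 208 208 208 208 202 168  94 116 175 192 193]
col 165 rows190-222 [ 44  46  65  97 100 107 129 157 142 149 155 135 151 106 134 177 209 206 207 208 207 208 206 207 209 205 168  82 145 191 196 192]
col 170 rows190-222 [154 158 187 120 115 139 118 100 140 174 135 155 122 137 147 162 209 209 206 206 210 211 209 206 200 173  94 119 176 194 193 194]
col 174 rows190-222 [203 174 149 142 132 129 125 111 113 114 107  96  94  83  83 149 208 210 207 208 210 208 209 200 206 176  80 142 194 190 192 193]
row 198 cols140-192 [ 91 105  91  57  65  85 101 110 100  92  89  91  90  81 111 134 151 153 169 151 171 155 158 152 138 142 135 132 132 136 140 147 141  82 113 209 209
 208 206 209 209 207 202 188 204 201 208 207 185 167 195 194]
row 202 cols140-192 [187 191 175 106  66  69  90 102  95  92  95  97  94 105 106 140 136 145 149 159 158 152 171 171 172 151 149 147 149 136 122 126 120 116  94 175 209
 208 209 210 210 208 209 209 208 192 176 209 185 159 191 193]
row 205 cols140-192 [190 186 186 129  68  70  87  94  76  85 112 115 121 124 125 123 140 139 146 155 154 147 149 158 176 177 178 176 174 179 162 155 174 170 149 188 207
 209 210 208 208 208 210 206 206 184 120 127 151 173 193 192]
now/was col 182 [191 194 195 210 195 128 132 135 162 209 207 208 205 206 207 201 197 203 202 197 208 210 209 210 207 210 208 209 210 209 206 209 208 208 180  74 131
 196 192 192 192 192] [182 184 188 198 185 119 129 130 154 198 198 197 197 197 198 190 182 163 138 127 134 134 123 117 103  98  86  80  76  97 147 200 197 197 171  70 125
 182 183 182 183 184]
```

{"api": "carry_out", "payload": {
  "series": [
    {"travel": [-0.1, 0, 0], "delta_rot": [0, 0, 0], "fingers": 1},
    {"travel": [0, 0, 0], "delta_rot": [0, 0, 0], "fingers": 1},
    {"travel": [0, 0, 0], "delta_rot": [0, 0, 0], "fingers": 1},
    {"travel": [0, 0, 0], "delta_rot": [0, 0, 0], "fingers": 1},
    {"travel": [0, 0, 0], "delta_rot": [0, 0, 0], "fingers": 1}
  ]
}}

```text
clock: 18.6
tcp_pos: [0.5181, 0.2358, 0.1821]
orientation: [-0.0, -0.047, 0.999, 0.0]
wrist_force: [1.2, -0.2, -2.3]
finger_gap: 0.0274
grip_force: 42.2
```

```bash
python3 -c "
from workcell import env
print(env.get_state()['tcp_pos'],env.get_state()['grip_force']);print(env.hand_in())"
```

```text
[0.51814924 0.23581362 0.18206189] 42.165470123291016
the job is handed in; nothing more can be done
None
```

Carrier A hangs let go on the hook, and carrier B is held level about 2 cm above the rinse dish rim, centred to within a few millimetres; I handed the job in at about 18.6 s, and no verdict came back.

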